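Read the batch label inside the parts cabinet

ROBOT

A 6-joint arm with a two-finger parallel gripper is mounted at the origin on a cart in front of the work surface, level with it; the furniture and walls round the work are solid. World frame = base frame: x ahead of the robot, y to its left, z up, the work surface at z = 0. Lengths are in mm, angles in rad, forces in N, time in s.
With the tool pointing down it reaches from about 375 to 975 mm from the base axis. Payload 3.8 kg.
Tool frame: the origin (TCP) lies at the very end of the fingers, on their centre line; the grasp point (between the pads) lies ctrl.grasp_offset behind it (ctrl.grasp_offset is the distance from the TCP to the grasp point, in mm); z points along the fingers, y is the line along which they close (so a half turn about z gives the same grasp; the last joint's range is limited). The gripper opens to 85 mm and grips with 20 to 120 N. Pads are 22 mm wide; open, the fingers measure 114 mm over their backs; the gripper's body (76 mm by 85 mm) begins 54 mm behind the grasp point. The pads swing forward as they close: fully open they stand 13 mm farther back than shut.
Start: joints at [1.187, 0.264, 1.604, -0, 1.274, -0.037], TCP at [229.423, 634.809, 231.28] pointing down, gripper open.
Joint ranges: [-2.63, 2.63], [-0.94, 2.18], [0.31, 2.57], [-1.31, 4.45], [0, 2.66], [-2.55, 2.55]. Speed limits (rad/s): [2.57, 2.57, 3.14, 3.14, 3.14, 3.14].

INTERFACE

Orientations are given as a unit quaternion [x, y, z, w].
In Python, from cell import ctrl, cams, order gives the robot as it stands.
- The arm moves only by the shell command python3 -m creep 'ROWS' [FORCE]. ROWS is JSON, a list of rows, each a list of 3 entries, a list of its own where there are three numbers: the turn, a rotation vector about the tool's x, y, z in rad, then the shift along the tool's x, y, z in m, then the opening, from -1 (shut) to 1 (fully open). A call has 1 to 10 rows; each row shifts and turns the commanded pose from where the row before left it, along the tool's axes as they then stand; what a row does not reach is not made up. A row lasts 1/8 s, in which the tool goes at most 62.5 mm and 10.7 degrees, less where a joint would pass 70% of its speed; a pose out of reach is approached as far as the arm can. A call is refused whole if a number of a shift passes 0.0625 or a number of a turn 0.188, either way. A call with a gripper value outside its range is refused whole. The fingers move at their own pace and stop on an object; FORCE is the grip in N (left out, the last holds). Time passes only in rows, so rows that do not move let the fingers close. It gives the time, the measured TCP pose, the force, the opening and the grip force at its end, in the units of the state.
- ctrl.state(): the state, without advancing time (a new reading comes with each control period).
- cams.get_image(name): name is "side" or "top"; returns a dict with "img" (480x640x3 uint8, red, green, blue), "camera_matrix" (3x3 intrinsics, pixels), "dist_coeffs" ([k1, k2, p1, p2, k3] as OpenCV has them; the pictures are not rectified), "cam_to_world" (4x4, takes a point from camera to world coordinates). Camera axes: x right, y up, looking along -z (the intrinsics and any distortion apply to the point x, -y, -z); pixel columns grow to the right and rows downward; lengths in mm; the calibration is good to about 2 mm. A picture is of the moment at which its call begins. There is no depth.
- order.close_job(): hands the job in; it is judged then, once.
The state is a dict: "time_s": time; "joint_pos": joint angles; "joint_vel": joint speeds; "joint_torque": joint torques, N m; "eef_pos": TCP position; "ee_rot": TCP orientation; "force": force on the tool from outside, world axes, zero at the start; "wrist_torque": the same for the moment, N m; "width": opening from 0.0 (shut) to 1.0 (fully open); "grasp_force": force on a finger pad.
Only numpy, scipy, OpenCV 4.12 (cv2) and the standard library are available. Lean on these libraries where they do the work, as an engineer would, in place of code of your own. Each camera call takes 0.05 s, during which the arm holds its last target. There are 200 camera calls.

TASK

Book in the batch in the small grey parts cabinet: pull its bottom-hinged front flap fully down to its stop, pick up the black code reader and hold it steady for two seconds pointing squarely at the middle of the label inside, its nose about 90 mm from the label. Then stand the reader back upright on its nose where it stood, and push the flap up until it is fully shut. Leave the other things on the bench where they are.

Things in the scene. Friction and masses are not known exactly. Their poses are not given: they have to be found in the camera images.
- cabinet: Grey sheet-metal cabinet with sloping front, fixed, 150 deep (x) x 190 wide (y) x 175 mm high. Origin at its foot below the label's middle; +x to its back, front to -x (the robot). Floor top z 18 mm; back wall x +53; roof only from x -5 to +57 (z 169 to 175), so the label is reached obliquely from the front. A lever casting lies inside either side of the label.
- flap (a joint): Sloping front flap of the cabinet, hinged along its lower edge (axis along the cabinet's y), 178 wide, 162 from hinge to free edge, 5 mm thick. 0 rad = shut (leans back 0.588 rad from upright, resting by its weight); grows as it is pulled down to the robot; stop at 1.08 rad, where it leans 0.49 rad to the robot and stays by its weight.
- flap_handle (a point): Middle of the round handle bar at the flap's free edge: bar 10 mm thick, 120 mm long along the cabinet's y, about 32 mm clear of the flap edge, free from above both when shut and open. In the cabinet frame it is at (-7, 0, 199) mm shut and (-200, 0, 183) mm fully open.
- flap_hinge (a point): Middle of the flap's hinge line, at (-90, 0, 30) mm in the cabinet frame; axes turn with the flap.
- label: White label 50 x 62 mm with black bars on a sloped steel rest inside the cabinet, at (0, 0, 50) mm in the cabinet frame. Origin in the middle of its face; z points out of the face, 0.61 rad (35 degrees) from vertical, leaning towards the cabinet's front (-x).
- reader: Black hand-held code reader, a round wand 160 mm long, 0.18 kg, standing on its flared nose on the 3 mm sheet that covers this part of the bench (z 3 mm). Nose 54 mm across up to 16 mm, tapering to a 30 mm thick round barrel from 42 to 152 mm. Origin in the middle of the nose face, z along the barrel towards the tail; it looks out of the nose along -z.
- reader_spot (a point): Reading point of the reader: on its axis, 90 mm in front of the nose face. It should fall on the middle of the label.
- sanding_block: Green sanding block 55 x 100 x 28 mm, bystander.
- elbow: Raw aluminium elbow casting on the bench right of the cabinet, 65 x 74 x 50 mm, bystander.
- cap: Round aluminium cap casting 68 x 70 x 21 mm at the front left, bystander.
- lever_casting: Aluminium lever-arm casting 30 x 91 x 21 mm at the front right, bystander.
- marker: Marker pen 134 mm long, bystander.
- tape: Roll of masking tape, 86 mm across, 24 mm high, far right, bystander.
Not all that is in view belongs to the job. Of the things that look like the reader, the smallest one is meant.

How it is judged (in metres and radians):
On the way, in this order (a step that is already met when the one before it is completed fails the run):
1. the flap is pulled down to its stop (within 0.1 rad) (value of joint flap above 0.98 rad), for 0.2 s.
2. with the flap open, the reader's reading point stays within 25 mm of the label's middle, its axis within 0.27 rad of square to the label, moving slower than 20 mm/s, for 1.2 s (value of joint flap above 0.9 rad and distance between reader_spot and label below 0.025 m and angle between the z axis of reader and the z axis of label, either way round below 0.27 rad and linear speed of reader below 0.02 m/s), for 1.2 s.
3. the reader stands upright on its nose again, within 50 mm of where it stood, let go (angle between reader's own z axis and vertical below 0.08 rad and height (world z) of reader below 0.009 m and distance of reader from where it was at the start of the episode below 0.05 m and contact force between reader and the fingers below 0.1 N and linear speed of reader below 0.02 m/s), for 0.3 s.
At the end, for the whole second after the job is handed in: The flap is fully shut (within 0.05 rad) and the reader stands still and upright on its nose on the bench, within 50 mm of where it stood at the start (value of joint flap below 0.05 rad and angle between reader's own z axis and vertical below 0.08 rad and height (world z) of reader below 0.009 m and distance of reader from where it was at the start of the episode below 0.05 m and linear speed of reader below 0.02 m/s); the robot touches nothing.
It fails at once if a bystander is moved by more than 30 mm (distance of any of sanding_block, elbow, cap, lever_casting, marker, tape from where it was at the start of the episode above 0.03 m).
It fails at once if the reader falls over (angle between reader's own z axis and vertical above 1.3 rad).
It also fails if it takes over 72 s, if anything falls off the work surface, if the arm or the gripper's body presses on something with over 40 N, if the wrist force passes 120 N, or if a joint passes its speed limit or range.

## Working session

There is one attempt and no reset: what is moved stays moved. The work goes in short steps, Python scripts to look and compute and a shell command to move; the robot and the scene stay as the last step left them, time stands still between calls to the robot, and variables do not carry over. Pictures are saved under pics/ and viewed, at most 10 in all, crops included, and the job is handed in when it is done.

```bash
ls; mkdir -p pics; python3 - <<'E'
from cell import ctrl,cams,order
import cv2,numpy as np
print(ctrl.state(), ctrl.grasp_offset)
for n in("side","top"):
    d=cams.get_image(n); cv2.imwrite(f"pics/{n}0.png",d["img"][:,:,::-1])
    print(n,d["camera_matrix"],d["dist_coeffs"],np.round(d["cam_to_world"],3))
E
```

```text
pics
{'time_s': 0.0, 'joint_pos': array([ 1.18706941e+00,  2.64785398e-01,  1.60539144e+00,  2.65586408e-05,
        1.27372567e+00, -3.69218462e-02]), 'joint_vel': array([-1.20815955e-03,  2.60781151e-07,  3.07225866e-04, -8.37102766e-04,
        7.88458136e-04, -6.34357989e-05]), 'joint_torque': array([-5.25198320e-04, -5.15120852e+01, -3.67304277e+01, -1.76816357e-04,
        1.32074687e-02,  3.03665206e-05]), 'eef_pos': array([229.15563456, 634.11499923, 229.9309052 ]), 'ee_rot': array([ 1.72538580e-01,  9.85002083e-01, -1.12682666e-03, -2.53535927e-04]), 'force': array([-0.51480981,  0.04409831, -0.08477639]), 'wrist_torque': array([-0.00376064,  0.00419459,  0.00836181]), 'grasp_force': 0.0, 'width': 1.000181330868096} 18.700000000000003
side [[535.70660427   0.         299.71195114]
 [  0.         535.70660427 237.42624236]
 [  0.           0.           1.        ]] [0.02581904 0.         0.         0.         0.        ] [[ 9.89000e-01  1.08000e-01 -1.03000e-01  3.65309e+02]
 [-1.49000e-01  6.46000e-01 -7.48000e-01 -6.03111e+02]
 [-1.40000e-02  7.55000e-01  6.55000e-01  7.73592e+02]
 [ 0.00000e+00  0.00000e+00  0.00000e+00  1.00000e+00]]
top [[544.57185827   0.         308.75414914]
 [  0.         544.57185827 235.02338366]
 [  0.           0.           1.        ]] [0.04385939 0.         0.         0.         0.        ] [[-3.000000e-02  9.920000e-01 -1.190000e-01  3.607980e+02]
 [-9.990000e-01 -2.700000e-02  2.400000e-02  1.984070e+02]
 [ 2.000000e-02  1.200000e-01  9.930000e-01  1.047743e+03]
 [ 0.000000e+00  0.000000e+00  0.000000e+00  1.000000e+00]]
```

View pics/top0.png

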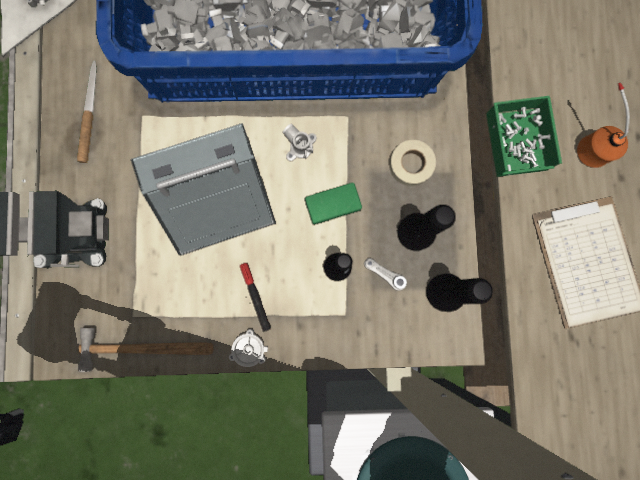

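View pics/side0.png

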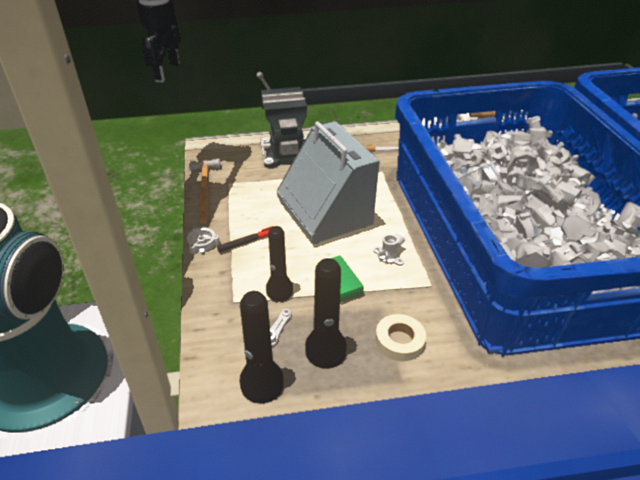

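Top view: three black wands stand at (338,265), (425,228) and (455,292) (bases at side (279,290), (326,350), (262,385)). The one at (338,265) is the smallest and stands on the pale sheet, so it fits. The cabinet handle runs from about (160,186) to (235,163) in top and (316,124) to (345,160) in side. I'll enlarge these to confirm.

```bash
cat > h.py <<'E'
import numpy as np,cv2
from cell import ctrl,cams,order
from scipy.spatial.transform import Rotation as R
def cam(n):
    d=cams.get_image(n);return d
def ray(d,p):
    u=cv2.undistortPoints(np.array([[p]],float),d["camera_matrix"],np.array(d["dist_coeffs"]))[0,0]
    T=d["cam_to_world"];v=T[:3,:3]@np.array([u[0],-u[1],-1]);return T[:3,3],v/np.linalg.norm(v)
def plane(d,p,z):
    o,v=ray(d,p);return o+v*(z-o[2])/v[2]
def tri(a,p,b,q):
    o1,v1=ray(a,p);o2,v2=ray(b,q)
    s=np.linalg.lstsq(np.c_[v1,-v2],o2-o1,rcond=None)[0]
    x,y=o1+s[0]*v1,o2+s[1]*v2;return (x+y)/2,np.linalg.norm(x-y)
def proj(d,P):
    T=np.linalg.inv(d["cam_to_world"]);c=(T[:3,:3]@np.array(P,float).T).T+T[:3,3] if np.ndim(P)>1 else T[:3,:3]@np.array(P)+T[:3,3]
    c=np.atleast_2d(c)*[1,-1,-1];return cv2.projectPoints(c,np.zeros(3),np.zeros(3),d["camera_matrix"],np.array(d["dist_coeffs"]))[0][:,0]
E
python3 - <<'E'
from h import *
t=cv2.imread("pics/top0.png");s=cv2.imread("pics/side0.png")
a=cv2.resize(t[115:265,120:280],None,fx=2.5,fy=2.0*1.0)
f=lambda im,y0,y1,x0,x1:cv2.resize(im[y0:y1,x0:x1],(400,300),interpolation=cv2.INTER_CUBIC)
cv2.imwrite("pics/c1.png",np.vstack([np.hstack([f(t,225,300,300,400),f(s,215,305,230,350)]),np.hstack([f(t,140,260,120,280),f(s,110,245,260,440)])]))
E
```

```text
(no output)
```

View pics/c1.png

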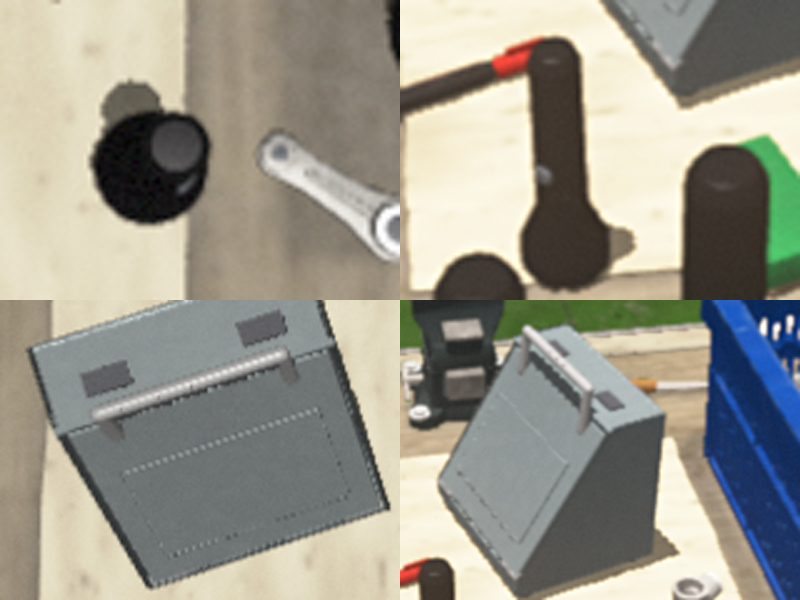

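```bash
python3 - <<'E'
from h import *
np.set_printoptions(precision=1,suppress=True)
t=cam("top");s=cam("side")
P={}
for n,p,q in [("tail",(345,261.7),(276.5,231.5)),("nose",(337.5,266.7),(279.5,288.5)),("hL",(158,185.2),(317.2,124)),("hR",(234,162),(344.6,153.2)),("fR",(275.2,224),(314,243.6)),("fL",(180,254),(278,193))]:
    P[n]=tri(t,p,s,q);print(n,*P[n])
# reader silhouette: dark mask
for n,d,b in (("top",t,(225,300,305,365)),("side",s,(215,310,262,300))):
    im=d["img"][b[0]:b[1],b[2]:b[3]].astype(int);m=((im.max(2)<75)).astype(np.uint8)
    k,l,st,c=cv2.connectedComponentsWithStats(m);
    for i in range(1,k):
        if st[i,4]>100:print(n,st[i]+[b[2],b[0],0,0,0],c[i]+[b[2],b[0]])
hL,hR=P["hL"][0],P["hR"][0];v=hR-hL;print("len",np.linalg.norm(v),"mid",(hL+hR)/2)
for a,b in(("hL","hR"),("fL","fR")):
    v=P[a][0]-P[b][0];yaw=np.arctan2(-v[0],v[1]);print(a,"yaw",np.round(yaw,4))
    m=(P[a][0]+P[b][0])/2; off=np.array([-7,0,199.]) if a=="hL" else np.array([-93,0,0.])
    print("origin",m-R.from_euler("z",yaw).apply(off))
E
```

```text
tail [423.  119.2 161.2] 1.9509050221974749
nose [423.4 120.7  14.2] 0.7281927681615028
hL [547.9 412.  201.9] 0.5971409891355572
hR [583.  293.4 198.2] 0.2572944265607298
fR [509.9 237.   16.4] 4.124988344684543
fL [455.4 415.   27.8] 2.169813831588972
top [323 253  29  28 592] [337.1 266. ]
side [ 267  227   26   75 1174] [278.1 268.6]
len 123.75609862584118 mid [565.4 352.7 200. ]
hL yaw 0.2878
origin [572.2 354.7   1. ]
fL yaw 0.2966
origin [571.6 353.2  22.1]
```

The crop confirms the small reader: its nose is at (337,267) top, (279,288) side. It stands at about (423,120), with its tail measured at z 161 against 163 expected. The handle middle is (565,353,200) against z 199 expected, and its length is 124 against 120. Cabinet origin is about (572,354.5), yaw 0.29.

First I turn the tool so it closes along the cabinet's x and go above the handle.

```bash
cat >> h.py <<'E'
np.set_printoptions(precision=3,suppress=True)
O=np.array([572.,354.5,1.]);YAW=0.29;C=R.from_euler("z",YAW)
def tool():
    s=ctrl.state();return s,s["eef_pos"],R.from_quat(s["ee_rot"])
def c2w(p):return O+C.apply(np.array(p,float))
def todo(pos,ax=None):
    """remaining shift (tool axes, m, before turning) and turn to world pos / axes matrix (columns tool x,y,z)"""
    s,p,r=tool();print("t",round(s["time_s"],2),"tcp",p,"cab",C.inv().apply(p-O),"shift",r.inv().apply(pos-p)/1000,end=" ")
    if ax is not None:
        g=R.from_matrix(ax);print("turn",(r.inv()*g).as_rotvec(),"shift after turn",g.inv().apply(pos-p)/1000,end="")
    print("\n F",s["force"],"w",s["width"],"g",s["grasp_force"],"q",s["joint_pos"])
AXD=C.as_matrix()@np.array([[0,1,0],[1,0,0],[0,0,-1.]])
E
python3 -m creep '[[[0,0,0.18],[0,0,-0.0125],0.2],[[0,0,0.18],[0,0,-0.0125],0.2],[[0,0,0.18],[0,0,-0.0125],0.2],[[0,0,0.18],[0,0,-0.0125],0.2],[[0,0,0.18],[0,0,0],0.2],[[0,0,0.034],[0,0,0],0.2]]' 60
python3 -m creep '[[[0,0,0],[-0.02,0.014,0],0.2],[[0,0,0],[-0.035,0.024,0],0.2],[[0,0,0],[-0.045,0.03,0],0.2],[[0,0,0],[-0.045,0.03,0],0.2],[[0,0,0],[-0.045,0.03,0],0.2],[[0,0,0],[-0.045,0.03,0],0.2],[[0,0,0],[-0.045,0.03,0],0.2],[[0,0,0],[-0.045,0.03,0],0.2],[[0,0,0],[-0.035,0.02,0],0.2],[[0,0,0],[0,0,0],0.2]]'
python3 -c "
from h import *
todo(c2w([-7,0,188]),AXD)"
```

```text
time_s: 0.95
eef_pos: [229.4, 634.7, 281.1]
ee_rot: [0.597, 0.802, -0.0, 0.0]
force: [0.0, -0.1, -0.0]
width: 0.6
grasp_force: 0.0
time_s: 2.2
eef_pos: [562.7, 354.1, 280.6]
ee_rot: [0.599, 0.801, -0.001, 0.0]
force: [0.1, 0.1, 0.3]
width: 0.596
grasp_force: 0.0
t 2.2 tcp [562.746 354.126 280.611] cab [ -8.975   2.288 279.611] shift [-0.002  0.002  0.092] turn [-0.001  0.001 -0.003] shift after turn [-0.002  0.002  0.092]
 F [0.141 0.106 0.327] w 0.5960674443084707 g 0.0 q [ 0.525  0.221  1.567 -0.001  1.355  0.238]
```

```bash

python3 -m creep '[[[0,0,0],[-0.002,0.002,0.02],0.2],[[0,0,0],[0,0,0.025],0.2],[[0,0,0],[0,0,0.025],0.2],[[0,0,0],[0,0,0.012],0.2],[[0,0,0],[0,0,0.008],0.2],[[0,0,0],[0,0,0],0.2],[[0,0,0],[0,0,0],-1],[[0,0,0],[0,0,0],-1],[[0,0,0],[0,0,0],-1],[[0,0,0],[0,0,0],-1]]' 40
python3 -c "
from h import *
todo(c2w([-7,0,188]),AXD)
cv2.imwrite('pics/s1.png',cv2.resize(cam('side')['img'][50:290,180:440,::-1],None,fx=2,fy=2))"
```

```text
time_s: 3.45
eef_pos: [562.7, 356.6, 192.5]
ee_rot: [0.597, 0.802, 0.0, -0.0]
force: [-4.0, -2.1, 6.4]
width: 0.098
grasp_force: 39.3
t 3.45 tcp [562.661 356.599 192.462] cab [ -8.349   4.682 191.462] shift [-0.005  0.001  0.003] turn [-0. -0.  0.] shift after turn [-0.005  0.001  0.003]
 F [-4.036 -2.128  6.396] w 0.09818912748095512 g 39.286410212516785 q [0.527 0.272 1.666 0.    1.203 0.237]
```

View pics/s1.png

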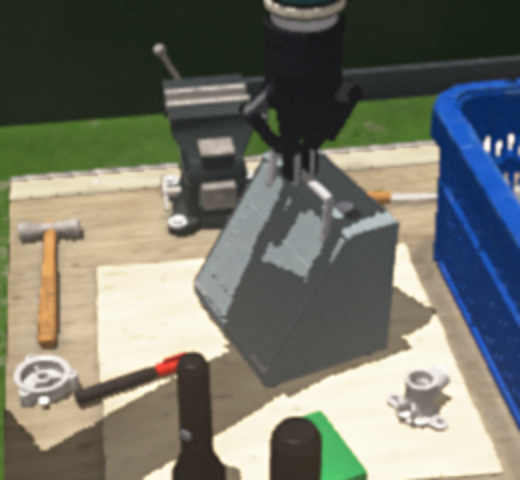

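The picture shows the fingers round the handle bar at (298,165), and the width reading (8 mm of 10) confirms the grip. I'll pull the flap along its arc in two halves.

```bash

python3 -m creep '[[[0,0,0],[0,-0.0117,-0.0052],-1],[[0,0,0],[0,-0.0118,-0.0044],-1],[[0,0,0],[0,-0.0122,-0.0036],-1],[[0,0,0],[0,-0.0123,-0.0028],-1],[[0,0,0],[0,-0.0126,-0.0019],-1],[[0,0,0],[0,-0.0126,-0.0011],-1],[[0,0,0],[0,-0.0127,-0.0003],-1],[[0,0,0],[0,-0.0127,0.0007],-1]]'
python3 -c "
from h import *
todo(c2w([-105.6,0,209]))"
```

```text
time_s: 4.5
eef_pos: [467.5, 326.9, 210.2]
ee_rot: [0.597, 0.802, -0.001, 0.001]
force: [4.0, -3.9, 2.9]
width: 0.094
grasp_force: 42.0
t 4.5 tcp [467.477 326.897 210.16 ] cab [-108.052    3.438  209.16 ] shift [-0.003  0.002  0.   ] 
 F [ 4.028 -3.854  2.867] w 0.09379195899137965 g 42.019604444503784 q [ 0.568  0.083  1.855 -0.002  1.206  0.278]
```

```bash

python3 -m creep '[[[0,0,0],[0,-0.0126,0.0014],-1],[[0,0,0],[0,-0.0125,0.0024],-1],[[0,0,0],[0,-0.0123,0.0032],-1],[[0,0,0],[0,-0.012,0.0039],-1],[[0,0,0],[0,-0.0117,0.0048],-1],[[0,0,0],[0,-0.0114,0.0056],-1],[[0,0,0],[0,-0.011,0.0063],-1],[[0,0,0],[0,-0.0106,0.007],-1],[[0,0,0],[0,-0.001,0.001],-1],[[0,0,0],[0,0,0],-1]]'
python3 -c "
from h import *
todo(c2w([-200,0,175]))"
```

```text
time_s: 5.75
eef_pos: [377.7, 299.9, 174.4]
ee_rot: [0.597, 0.802, -0.0, 0.001]
force: [7.9, -4.1, 3.0]
width: 0.095
grasp_force: 42.6
t 5.75 tcp [377.687 299.947 174.448] cab [-201.799    3.289  173.448] shift [-0.003  0.002 -0.002] 
 F [ 7.929 -4.148  3.024] w 0.09537096436588774 g 42.64736831188202 q [ 0.622 -0.061  2.068 -0.003  1.133  0.332]
```

```bash

python3 -m creep '[[[0,0,0],[0,0,0],0.2],[[0,0,0],[0,0,0],0.2],[[0,0,0],[0,0,-0.015],0.2],[[0,0,0],[0,0,-0.03],0.2],[[0,0,0],[0,0,-0.04],0.2],[[0,0,0],[0,0,-0.04],0.2],[[0,0,0],[0.02,0,-0.02],0.2],[[0,0,0],[-0.05,0,0],0.2],[[0,0,0],[-0.05,0,0],0.2],[[0,0,0],[-0.05,0,0],0.2]]'
python3 - <<'E'
from h import *
todo(np.array([423,120,280.]))
t=cam("top");s=cam("side")
f=lambda im,y0,y1,x0,x1:cv2.resize(im[y0:y1,x0:x1,::-1],(400,400),interpolation=cv2.INTER_CUBIC)
cv2.imwrite("pics/top2.png",t["img"][:,:,::-1]);cv2.imwrite("pics/side2.png",s["img"][:,:,::-1])
cv2.imwrite("pics/c2.png",np.hstack([f(t["img"],120,320,120,320),f(s["img"],80,300,220,440)]))
for h in(0.,1.08):
  a=h-.457;p=c2w([-90-188*np.sin(a),0,30+188*np.cos(a)]);print(h,proj(t,p),proj(s,p))
for p in([0,0,50],):print(proj(t,c2w(p)),proj(s,c2w(p)))
E
```

```text
time_s: 7.0
eef_pos: [414.3, 175.8, 320.4]
ee_rot: [0.597, 0.802, 0.001, 0.0]
force: [0.7, 0.1, -0.9]
width: 0.597
grasp_force: 0.0
t 7.0 tcp [414.341 175.828 320.423] cab [-202.168 -126.129  319.423] shift [-0.056 -0.008  0.04 ] 
 F [ 0.693  0.141 -0.887] w 0.596528356893132 g 0.0 q [ 0.346 -0.218  1.935  0.     1.424  0.054]
0.0 [[196.468 173.639]] [[330.277 138.269]]
1.08 [[234.232 290.12 ]] [[243.82  167.789]]
[[210.174 188.729]] [[331.481 195.279]]
```

View pics/c2.png

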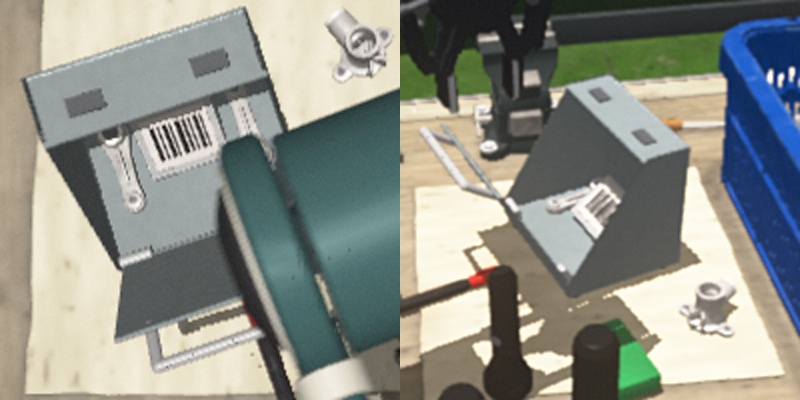

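Flap is down. In the top crop the handle is at (205,345) and the label's middle at (183,140), which is full-picture (211.5,190) against a predicted (210.2,188.7). The label model therefore holds to about 3 mm. Next I move over the reader.

```bash

python3 -m creep '[[[0,0,0],[-0.026,-0.004,0],0.6],[[0,0,0],[-0.03,-0.004,0],0.6],[[0,0,0],[0,0,0.03],0.6],[[0,0,0],[0,0,0.04],0.6],[[0,0,0],[0,0,0.04],0.6],[[0,0,0],[0,0,0.025],0.6],[[0,0,0],[0,0,0],0.6]]'
python3 - <<'E'
from h import *
todo(np.array([423,120,109.]),AXD)
s=cam("side")
cv2.imwrite("pics/s3.png",cv2.resize(s["img"][90:330,180:400,::-1],None,fx=2,fy=2))
E
```

```text
time_s: 7.98
eef_pos: [420.8, 121.0, 182.6]
ee_rot: [0.597, 0.802, -0.002, -0.002]
force: [-0.4, -0.5, -0.4]
width: 0.801
grasp_force: 0.0
t 7.97 tcp [420.752 121.034 182.584] cab [-211.692 -180.468  181.584] shift [-0.002  0.002  0.074] turn [-0.005 -0.001  0.001] shift after turn [-0.002  0.002  0.074]
 F [-0.419 -0.49  -0.35 ] w 0.8005774535949751 g 0.0 q [ 0.223 -0.156  2.138  0.001  1.165 -0.068]
```

View pics/s3.png

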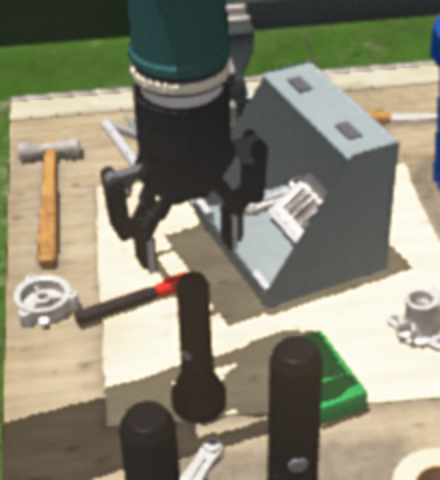

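The fingers, at (150,265) and (232,245), straddle the reader's tail at (192,283). I go down, close and lift.

```bash

python3 -m creep '[[[0,0,0],[-0.002,0.002,0.02],0.6],[[0,0,0],[0,0,0.025],0.6],[[0,0,0],[0,0,0.02],0.6],[[0,0,0],[0,0,0.009],0.6],[[0,0,0],[0,0,0],0.6],[[0,0,0],[0,0,0],-1],[[0,0,0],[0,0,0],-1],[[0,0,0],[0,0,0],-1],[[0,0,0],[0,0,0],-1]]' 60
python3 -c "
from h import *
todo(np.array([423,120,109.]),AXD)"
```

```text
time_s: 9.15
eef_pos: [425.6, 119.3, 111.4]
ee_rot: [0.598, 0.802, 0.0, 0.0]
force: [-2.3, -1.1, 5.6]
width: 0.337
grasp_force: 58.6
t 9.15 tcp [425.631 119.323 111.351] cab [-207.507 -183.503  110.351] shift [ 0.001 -0.002  0.002] turn [ 0.001  0.    -0.   ] shift after turn [ 0.001 -0.002  0.002]
 F [-2.338 -1.132  5.568] w 0.3372686625934096 g 58.64528864622116 q [ 0.217 -0.072  2.206 -0.     1.007 -0.073]
```

```bash

python3 -m creep '[[[0,0,0],[0,0,-0.015],-1],[[0,0,0],[0,0,-0.03],-1],[[0,0,0],[0,0,-0.045],-1],[[0,0,0],[0,0,-0.05],-1],[[0,0,0],[0,0,-0.045],-1],[[0,0,0],[0,0,-0.033],-1]]'
python3 -m creep '[[[0,0,0],[0.015,0.006,0],-1],[[0,0,0],[0.03,0.012,0],-1],[[0,0,0],[0.035,0.015,0],-1],[[0,0,0],[0.035,0.015,0],-1],[[0,0,0],[0.035,0.015,0],-1],[[0,0,0],[0.023,0.01,0],-1],[[0,0,0],[0.01,0.004,0],-1]]'
python3 -m creep '[[[-0.05,0,0],[0,0,0],-1],[[-0.1,0,0],[0,0,0],-1],[[-0.11,0,0],[0,0,0],-1],[[-0.11,0,0],[0,0,0],-1],[[-0.11,0,0],[0,0,0],-1],[[-0.09,0,0],[0,0,0],-1],[[-0.04,0,0],[0,0,0],-1],[[0,0,0],[0,0,0],-1]]'
cat >> h.py <<'E'
n=np.array([-np.sin(.61),0,np.cos(.61)])
AXT=C.as_matrix()@np.column_stack([[0,1,0],np.cross(-n,[0,1,0]),-n])
TT=c2w(np.array([0,0,50])+198.4*n)
E
python3 - <<'E'
from h import *
todo(TT,AXT)
s=cam("side");t=cam("top")
f=lambda im,y0,y1,x0,x1:cv2.resize(im[y0:y1,x0:x1,::-1],(400,400),interpolation=cv2.INTER_CUBIC)
cv2.imwrite("pics/c4.png",np.hstack([f(t["img"],120,320,120,320),f(s["img"],60,260,220,420)]))
E
```

```text
time_s: 9.9
eef_pos: [425.8, 119.4, 331.7]
ee_rot: [0.598, 0.802, 0.001, 0.001]
force: [0.6, 0.3, -1.0]
width: 0.343
grasp_force: 59.2
time_s: 10.78
eef_pos: [446.2, 317.8, 327.0]
ee_rot: [0.597, 0.802, -0.001, -0.0]
force: [0.3, -0.6, -1.8]
width: 0.345
grasp_force: 59.2
time_s: 11.78
eef_pos: [445.7, 315.5, 327.1]
ee_rot: [0.57, 0.765, 0.24, 0.179]
force: [0.7, -0.3, -1.7]
width: 0.344
grasp_force: 59.5
t 11.78 tcp [445.711 315.506 327.124] cab [-132.166   -1.253  326.124] shift [ 0.001 -0.05   0.104] turn [-0.002  0.001  0.   ] shift after turn [ 0.001 -0.05   0.104]
 F [ 0.729 -0.279 -1.673] w 0.343669723854543 g 59.54921901226044 q [ 0.724 -0.384  2.155 -0.331  0.835  0.59 ]
```

View pics/c4.png

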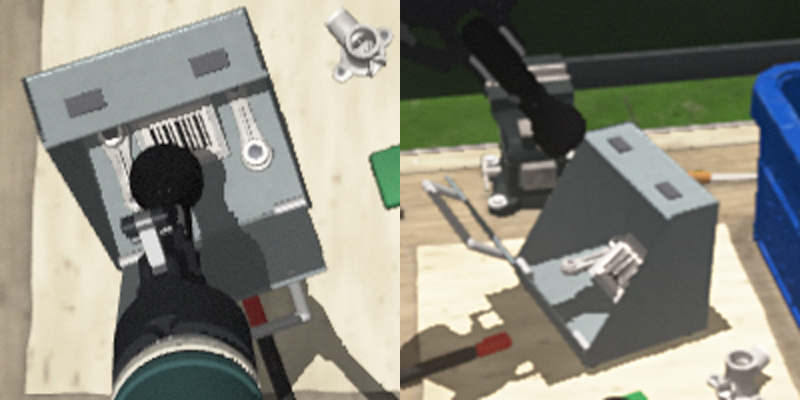

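The reader hangs squarely from the grip, with its nose at top crop (167,178) and side crop (558,125). The label, at (183,135) and (618,272), is ahead of it. I lower it straight to the reading pose and check before holding.

```bash

python3 -m creep '[[[0,0,0],[0,-0.004,0.008],-1],[[0,0,0],[0,-0.007,0.015],-1],[[0,0,0],[0,-0.008,0.017],-1],[[0,0,0],[0,-0.008,0.017],-1],[[0,0,0],[0,-0.008,0.016],-1],[[0,0,0],[0.001,-0.007,0.014],-1],[[0,0,0],[0,-0.005,0.01],-1],[[0,0,0],[0,-0.003,0.007],-1],[[0,0,0],[0,0,0],-1],[[0,0,0],[0,0,0],-1]]'
python3 - <<'E'
from h import *
todo(TT,AXT)
s=cam("side");t=cam("top")
f=lambda im,y0,y1,x0,x1:cv2.resize(im[y0:y1,x0:x1,::-1],(400,400),interpolation=cv2.INTER_CUBIC)
cv2.imwrite("pics/c5.png",np.hstack([f(t["img"],120,320,120,320),f(s["img"],80,240,240,400)]))
L=np.array([0,0,50]);P=np.array([c2w(L),c2w(L+90*n),c2w(L+250*n)])
print((proj(t,P)-[120,120])*2,(proj(s,P)-[240,80])*2.5+[400,0])
E
```

```text
time_s: 13.12
eef_pos: [464.7, 323.3, 215.3]
ee_rot: [0.57, 0.765, 0.241, 0.18]
force: [0.7, -0.2, -1.4]
width: 0.34
grasp_force: 59.5
t 13.12 tcp [464.671 323.303 215.253] cab [-111.768    0.797  214.253] shift [-0.001 -0.002  0.   ] turn [ 0.001 -0.    -0.   ] shift after turn [-0.001 -0.002  0.   ]
 F [ 0.73  -0.208 -1.441] w 0.34021358071720686 g 59.52783599495888 q [ 0.706 -0.254  2.274 -0.427  0.594  0.708]
[[180.347 137.457]
 [184.465 176.214]
 [193.722 264.085]] [[628.702 288.197]
 [577.479 234.529]
 [470.539 122.385]]
```

View pics/c5.png

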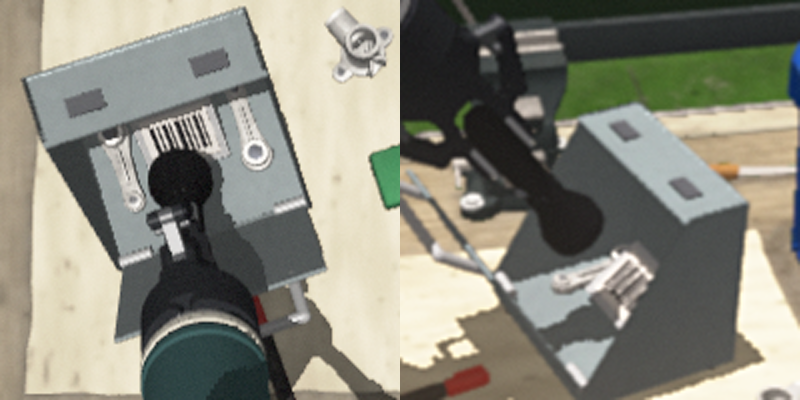

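The nose sits at (180,178) top and about (578,232) side, against predicted (184,176) and (577,235). The aim is within a few mm, so I hold for 2.25 s and then back out the same way.

```bash

python3 -m creep '[[[0,0,0],[0,-0.001,0],-1],[[0,0,0],[0,0,0],-1],[[0,0,0],[0,0,0],-1],[[0,0,0],[0,0,0],-1],[[0,0,0],[0,0,0],-1],[[0,0,0],[0,0,0],-1],[[0,0,0],[0,0,0],-1],[[0,0,0],[0,0,0],-1],[[0,0,0],[0,0,0],-1],[[0,0,0],[0,0,0],-1]]'
python3 -m creep '[[[0,0,0],[0,0,0],-1],[[0,0,0],[0,0,0],-1],[[0,0,0],[0,0,0],-1],[[0,0,0],[0,0,0],-1],[[0,0,0],[0,0,0],-1],[[0,0,0],[0,0,0],-1],[[0,0,0],[0,0,0],-1],[[0,0,0],[0,0,0],-1]]'
python3 -m creep '[[[0,0,0],[0,0.004,-0.008],-1],[[0,0,0],[0,0.008,-0.016],-1],[[0,0,0],[0,0.009,-0.019],-1],[[0,0,0],[0,0.009,-0.019],-1],[[0,0,0],[0,0.009,-0.019],-1],[[0,0,0],[0,0.008,-0.016],-1],[[0,0,0],[0,0.004,-0.008],-1]]'
python3 -m creep '[[[0.05,0,0],[0,0,0],-1],[[0.1,0,0],[0,0,0],-1],[[0.11,0,0],[0,0,0],-1],[[0.11,0,0],[0,0,0],-1],[[0.11,0,0],[0,0,0],-1],[[0.09,0,0],[0,0,0],-1],[[0.04,0,0],[0,0,0],-1],[[0,0,0],[0,0,0],-1]]'
python3 -c "
from h import *
todo(np.array([424.5,119.7,331.4]),AXD)"
```

```text
time_s: 14.48
eef_pos: [463.5, 322.7, 213.8]
ee_rot: [0.57, 0.765, 0.241, 0.179]
force: [-0.1, -0.0, -1.6]
width: 0.339
grasp_force: 59.5
time_s: 15.48
eef_pos: [463.5, 322.7, 213.8]
ee_rot: [0.57, 0.765, 0.241, 0.179]
force: [-0.0, 0.5, -1.6]
width: 0.338
grasp_force: 59.5
time_s: 16.35
eef_pos: [446.2, 317.8, 331.2]
ee_rot: [0.57, 0.765, 0.242, 0.18]
force: [0.1, -0.9, -2.2]
width: 0.339
grasp_force: 59.6
time_s: 17.35
eef_pos: [446.7, 317.5, 328.2]
ee_rot: [0.598, 0.802, -0.001, -0.0]
force: [-0.3, -0.1, -2.3]
width: 0.341
grasp_force: 59.4
t 17.35 tcp [446.691 317.491 328.213] cab [-130.66     0.369  327.213] shift [-0.183 -0.078 -0.003] turn [-0.001  0.001 -0.001] shift after turn [-0.183 -0.078 -0.003]
 F [-0.27  -0.099 -2.306] w 0.3412007796190806 g 59.418746531009674 q [ 0.573 -0.022  1.746 -0.     1.419  0.283]
```

```bash

python3 -m creep '[[[0,0,0],[-0.015,-0.006,0],-1],[[0,0,0],[-0.03,-0.013,0],-1],[[0,0,0],[-0.035,-0.015,0],-1],[[0,0,0],[-0.035,-0.015,0],-1],[[0,0,0],[-0.035,-0.015,0],-1],[[0,0,0],[-0.023,-0.01,0],-1],[[0,0,0],[-0.01,-0.004,0],-1],[[0,0,0],[0,0,0],-1]]'
python3 -m creep '[[[0,0,0],[0,0,0.015],-1],[[0,0,0],[0,0,0.03],-1],[[0,0,0],[0,0,0.04],-1],[[0,0,0],[0,0,0.045],-1],[[0,0,0],[0,0,0.035],-1],[[0,0,0],[0,0,0.025],-1],[[0,0,0],[0,0,0.015],-1],[[0,0,0],[0,0,0],-1]]'
python3 -c "
from h import *
todo(np.array([425,119.5,111.4]),AXD)"
```

```text
time_s: 18.35
eef_pos: [423.2, 119.3, 329.4]
ee_rot: [0.598, 0.801, 0.001, 0.0]
force: [-0.2, 0.8, -1.0]
width: 0.337
grasp_force: 59.4
time_s: 19.35
eef_pos: [422.2, 120.0, 122.5]
ee_rot: [0.597, 0.802, -0.001, -0.001]
force: [-1.2, -0.1, -1.8]
width: 0.332
grasp_force: 59.3
t 19.35 tcp [422.241 120.02  122.52 ] cab [-210.556 -181.866  121.52 ] shift [-0.001  0.003  0.011] turn [-0.003 -0.     0.001] shift after turn [-0.001  0.002  0.011]
 F [-1.185 -0.131 -1.823] w 0.33244554041533225 g 59.34844069182873 q [ 0.22  -0.09   2.199  0.     1.036 -0.071]
```

```bash

python3 -m creep '[[[0.002,0,0],[0,0.001,0.005],-1],[[0,0,0],[0,0,0.003],-1],[[0,0,0],[0,0,0.002],-1],[[0,0,0],[0,0,0.001],-1],[[0,0,0],[0,0,0],-1],[[0,0,0],[0,0,0],-1]]'
python3 -c "
from h import *
todo(np.array([425,119.5,111.4]),AXD)"
```

```text
time_s: 20.1
eef_pos: [424.5, 120.1, 113.2]
ee_rot: [0.598, 0.802, -0.001, -0.001]
force: [0.4, 1.0, -1.7]
width: 0.344
grasp_force: 59.4
t 20.1 tcp [424.536 120.08  113.204] cab [-208.339 -182.464  112.204] shift [-0.001  0.     0.002] turn [-0.002  0.    -0.   ] shift after turn [-0.001  0.     0.002]
 F [ 0.36   1.049 -1.68 ] w 0.34372507832037297 g 59.35819901525974 q [ 0.219 -0.075  2.204 -0.     1.014 -0.071]
```

```bash

python3 -m creep '[[[0.002,0,0],[0,0,0.001],-1],[[0,0,0],[0,0,0.001],-1],[[0,0,0],[0,0,0],-1],[[0,0,0],[0,0,0],-1]]'
python3 -m creep '[[[0,0,0],[0,0,0.0005],-1],[[0,0,0],[0,0,0],-1]]'
```

```text
time_s: 20.6
eef_pos: [424.6, 120.1, 111.5]
ee_rot: [0.597, 0.802, -0.001, -0.001]
force: [-2.0, -0.0, 3.2]
width: 0.338
grasp_force: 60.0
time_s: 20.85
eef_pos: [424.7, 120.1, 111.4]
ee_rot: [0.598, 0.802, -0.001, -0.001]
force: [-1.1, -1.1, 7.0]
width: 0.342
grasp_force: 60.6
```

The nose is down, with force reversed to +7 N. I release and lift clear.

```bash

python3 -m creep '[[[0,0,0],[0,0,0],-0.2],[[0,0,0],[0,0,0],0.1],[[0,0,0],[0,0,0],0.5],[[0,0,0],[0,0,0],0.6],[[0,0,0],[0,0,0],0.6],[[0,0,0],[0,0,-0.01],0.6],[[0,0,0],[0,0,-0.02],0.6],[[0,0,0],[0,0,-0.03],0.6],[[0,0,0],[0,0,-0.03],0.6]]'
python3 -m creep '[[[0,0,0],[0,0,-0.04],0.6],[[0,0,0],[0,0,-0.04],0.6],[[0,0,0],[0,0,-0.03],0.6],[[0,0,0],[0.03,0,0],0.6],[[0,0,0],[0.04,0,0],0.2],[[0,0,0],[0.04,0,0],0.2],[[0,0,0],[0.04,0,0],0.2],[[0,0,0],[0.03,0,0],0.2],[[0,0,0],[0,0,0],0.2]]'
python3 - <<'E'
from h import *
todo(c2w([-200,3,174]),AXD)
s=cam("side")
b=(215,310,262,300);im=s["img"][b[0]:b[1],b[2]:b[3]].astype(int);m=((im.max(2)<75)).astype(np.uint8)
k,l,st,c=cv2.connectedComponentsWithStats(m)
for i in range(1,k):
    if st[i,4]>100:print(st[i]+[b[2],b[0],0,0,0],c[i]+[b[2],b[0]])
cv2.imwrite("pics/s6.png",cv2.resize(s["img"][60:320,180:440,::-1],None,fx=2,fy=2))
E
```

```text
time_s: 21.98
eef_pos: [424.9, 120.2, 202.1]
ee_rot: [0.598, 0.802, -0.001, -0.001]
force: [0.4, 1.1, -0.0]
width: 0.802
grasp_force: 0.0
time_s: 23.1
eef_pos: [373.2, 294.2, 311.2]
ee_rot: [0.596, 0.803, -0.001, -0.001]
force: [0.6, -0.9, 0.4]
width: 0.597
grasp_force: 0.0
t 23.1 tcp [373.153 294.23  311.24 ] cab [-207.778   -0.893  310.24 ] shift [0.004 0.008 0.136] turn [-0.004 -0.     0.003] shift after turn [0.004 0.008 0.136]
 F [ 0.557 -0.906  0.405] w 0.5969007936204521 g 0.0 q [ 0.614 -0.161  1.904  0.002  1.402  0.321]
[ 266  226   26   76 1234] [277.682 267.051]
```

View pics/s6.png

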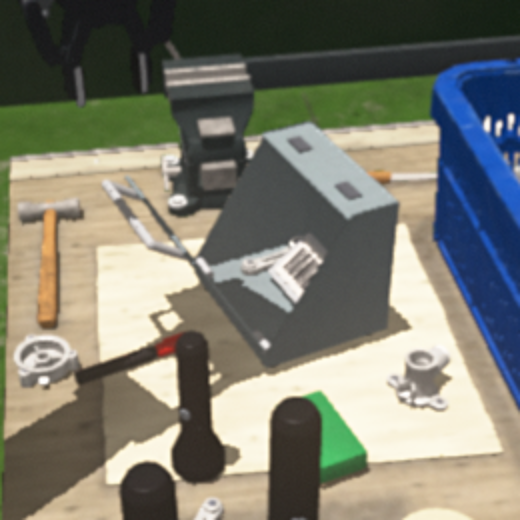

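The reader stands upright at crop (192,410); its mask is within 1 px of the start. The handle is at (130,215), so I grip it again and reverse the arc.

```bash

python3 -m creep '[[[-0.004,0,0.003],[0.004,0.006,0.02],0.2],[[0,0,0],[0,0,0.035],0.2],[[0,0,0],[0,0,0.035],0.2],[[0,0,0],[0,0,0.025],0.2],[[0,0,0],[0,0,0.014],0.2],[[0,0,0],[0,0,0.006],0.2],[[0,0,0],[0,0,0],-1],[[0,0,0],[0,0,0],-1],[[0,0,0],[0,0,0],-1],[[0,0,0],[0,0,0],-1]]' 40
python3 -c "
from h import *
todo(c2w([-200,3,174]),AXD)"
```

```text
time_s: 24.4
eef_pos: [378.2, 298.5, 176.4]
ee_rot: [0.599, 0.801, 0.0, -0.0]
force: [-3.5, -1.9, 4.2]
width: 0.098
grasp_force: 39.2
t 24.4 tcp [378.242 298.537 176.411] cab [-201.67     1.78   175.411] shift [0.001 0.002 0.001] turn [ 0.    -0.    -0.003] shift after turn [0.001 0.002 0.001]
 F [-3.517 -1.865  4.213] w 0.09757759418423974 g 39.18417155742645 q [ 0.616 -0.063  2.067  0.     1.138  0.329]
```

```bash

python3 -m creep '[[[0,0,0],[0,0.0106,-0.007],-1],[[0,0,0],[0,0.011,-0.0063],-1],[[0,0,0],[0,0.0114,-0.0056],-1],[[0,0,0],[0,0.0117,-0.0048],-1],[[0,0,0],[0,0.012,-0.0039],-1],[[0,0,0],[0,0.0123,-0.0032],-1],[[0,0,0],[0,0.0125,-0.0024],-1],[[0,0,0],[0,0.0126,-0.0014],-1]]'
python3 -m creep '[[[0,0,0],[0,0.0127,-0.0007],-1],[[0,0,0],[0,0.0127,0.0003],-1],[[0,0,0],[0,0.0126,0.0011],-1],[[0,0,0],[0,0.0126,0.0019],-1],[[0,0,0],[0,0.0123,0.0028],-1],[[0,0,0],[0,0.0122,0.0036],-1],[[0,0,0],[0,0.0118,0.0044],-1],[[0,0,0],[0,0.0117,0.0052],-1],[[0,0,0],[0,0.002,0.001],-1],[[0,0,0],[0,0,0],-1]]'
python3 -c "
from h import *
todo(c2w([-8.3,3,191]),AXD)"
```

```text
time_s: 25.4
eef_pos: [468.6, 326.6, 210.7]
ee_rot: [0.599, 0.801, 0.001, -0.001]
force: [-3.8, 5.0, 3.1]
width: 0.099
grasp_force: 41.5
time_s: 26.65
eef_pos: [563.1, 355.2, 192.0]
ee_rot: [0.598, 0.801, -0.0, -0.002]
force: [-10.2, 3.0, 10.0]
width: 0.092
grasp_force: 42.3
t 26.65 tcp [563.106 355.176 191.959] cab [ -8.329   3.191 190.959] shift [-0.  0. -0.] turn [-0.003 -0.003 -0.002] shift after turn [-0.  0. -0.]
 F [-10.183   2.996   9.958] w 0.0916116663689778 g 42.27472186088562 q [0.523 0.274 1.665 0.004 1.205 0.234]
```

Back at the shut position with the expected contact force. I release, lift clear and check.

```bash

python3 -m creep '[[[0,0,0],[0,0,0],0.2],[[0,0,0],[0,0,0],0.2],[[0,0,0],[0,0,0],0.2],[[0,0,0],[0,0,-0.01],0.2],[[0,0,0],[0,0,-0.03],0.2],[[0,0,0],[0,0,-0.04],0.2],[[0,0,0],[0.03,0,-0.03],0.2],[[0,0,0],[0.05,0,0],0.2],[[0,0,0],[0.05,0,0],0.2],[[0,0,0],[0.05,0,0],0.2]]'
python3 -m creep '[[[0,0,0],[0.05,0,0],0.2],[[0,0,0],[0.04,0,0],0.2],[[0,0,0],[0,0,0],0.2],[[0,0,0],[0,0,0],0.2]]'
python3 - <<'E'
from h import *
print(ctrl.state()["force"])
s=cam("side");t=cam("top")
f=lambda im,y0,y1,x0,x1:cv2.resize(im[y0:y1,x0:x1,::-1],(400,400),interpolation=cv2.INTER_CUBIC)
cv2.imwrite("pics/c7.png",np.hstack([f(t["img"],110,380,110,380),f(s["img"],80,330,190,440)]))
s0=cv2.imread("pics/side0.png")[110:320,200:420].astype(int);d=np.abs(s["img"][110:320,200:420,::-1].astype(int)-s0).max(2)>60
print(d.sum())
E
```

```text
time_s: 27.9
eef_pos: [514.1, 527.4, 301.8]
ee_rot: [0.599, 0.801, 0.001, 0.0]
force: [0.7, -0.6, -0.6]
width: 0.597
grasp_force: 0.0
time_s: 28.4
eef_pos: [488.8, 612.1, 300.8]
ee_rot: [0.599, 0.801, -0.0, 0.0]
force: [0.4, 1.4, 0.4]
width: 0.6
grasp_force: 0.0
[0.362 1.433 0.417]
5963
```

View pics/c7.png

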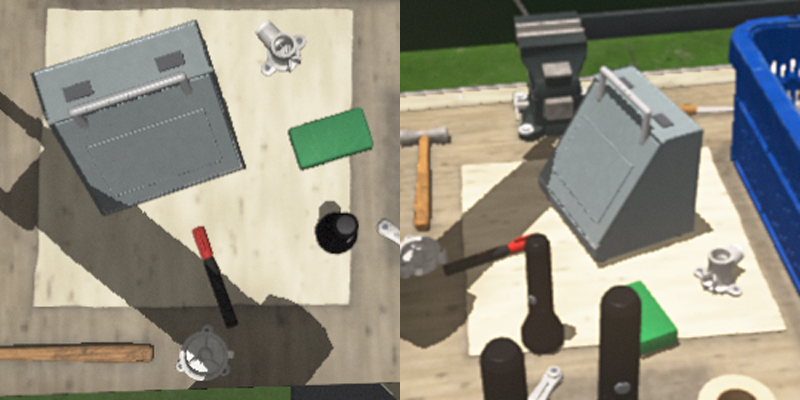

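The flap is shut: the handle ends map to full-picture (160,185) and (235,163), as at the start. The reader is upright at top crop (337,232), and the bystanders are in place.

```bash
python3 -c "
from cell import order
print(order.close_job())"
```

```text
the job is handed in; nothing more can be done
None
```

I handed the job in at about 28 s of the 72 s allowed: flap opened to its stop, label read with a hold of over 2 s, reader stood upright within a few mm of its spot, flap shut and bystanders untouched. The cameras and force readings agree, but the hand-in gave no verdict.

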